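# Push a board carrier across the transfer gap

### The job

Two black carriers wait side by side on the left deck of the transfer station. Push the one that holds the green circuit board to the right along its lane, across the open gap, until it lies wholly on the right deck, with the board still in it. Slide it, never lift it, keep it level so that it does not sag into the gap, and leave the carrier with the grey battery cells where it is.

Things in the scene. Friction and masses are not known exactly. Their poses are not given: they have to be found in the camera images.
- board_carrier: Black open tray holding the green circuit board, 80 (x) x 120 (y) x 22 mm high, walls 4 mm, about 0.25 kg, loose, in one of the two lanes on the left deck. Origin at the centre of its underside, z up, y along the lane; it travels toward -y. The +y end wall, flat outside, is the one to push; over 30 mm of free space lies behind it at first, partly past the deck's end.
- cell_carrier: Tray of the same shape, size and colour that holds two grey battery cells, in the other lane; must stay. Origin and axes as for the board carrier.
- main_board: Green circuit board, 52 (x) x 90 (y) mm, components to 12 mm high, lying loose on the floor of the board carrier (below or level with its rim). Origin at the centre of its underside.
- transfer_station: Two fixed aluminium decks, tops 40 mm over the bench, 206 mm wide. Origin at bench height under mid-gap; y along the lanes to the left deck (may stand turned). Gap 45 mm: left deck y +22.5 to +200, open ended; right deck y -22.5 to its stop's face at -204, where a mid-deck carrier's centre is at -113. Lanes at x = -50 and +50, 86 mm wide, blue rails 8 mm high, flared mouths on the right deck.
Mind the look-alikes: they are no part of the job. What is meant by the main_board is not brown or purple, and is the larger of those in its own colour.

How it is judged:
By the outcome, as a careful person would: the job done as asked, in the order asked, and still so for the second after the job is handed in, with the robot touching nothing.
It also fails if it takes over 32 s, if anything falls off the work surface, if the arm or the gripper's body presses on something with over 40 N, if the wrist force passes 120 N, or if a joint passes its speed limit or range.

### The arm

A 6-joint arm with a two-finger parallel gripper is mounted at the origin on a cart in front of the work surface, level with it; the furniture and walls round the work are solid. World frame = base frame: x ahead of the robot, y to its left, z up, the work surface at z = 0. Lengths are in m, angles in degrees, forces in N, time in s.
With the tool pointing down it reaches from about 0.25 to 0.725 m from the base axis. Payload 9.7 kg.
Tool frame: the origin (TCP) lies between the finger pads; the fingertips stand 22 mm ahead of it and the grasp point (between the pads) lies 3 mm ahead of it; z points along the fingers, y is the line along which they close (so a half turn about z gives the same grasp; the last joint's range is limited). The gripper opens to 85 mm and grips with 20 to 120 N. Pads are 22 mm wide; open, the fingers measure 114 mm over their backs; the gripper's body (76 mm by 85 mm) begins 54 mm behind the grasp point. The pads swing forward as they close: fully open they stand 13 mm farther back than shut.
Start: joints at [73.854, 4.979, 10.078, 95.1, 0, 90], TCP at [0.153, 0.528, 0.253] pointing down, gripper open.
Joint ranges: [-179.16, 179.16], [-48.56, 103.87], [-65.8, 70.77], [-126.05, 130.52], [-82.76, 87.17], [-180, 180]. Speed limits (degrees/s): [127.2, 127.2, 147.25, 180, 180, 180].

### API

Orientations are given as a 3x3 rotation matrix whose columns are the frame's x, y, z axes.
In Python, from cell import env gives the robot as it stands.
- The arm moves only by the tool drive_tool, never from a script. Its argument "plan" is one flat list of numbers, 7 for each row, row after row: the shift along the tool's x, y, z each as a share of 40 cm, from -1 to 1, then the turn, a rotation vector about the tool's x, y, z each as a share of pi/2 rad, from -1 to 1, then the closure in counts, from 0 (fully open) to 255 (shut). In form: [dx, dy, dz, wx, wy, wz, jaw, dx, dy, dz, wx, wy, wz, jaw, ...]. A call has 1 to 8 rows; each row is the pose to reach, as a shift and turn from the pose commanded when the call began, along the tool's axes at that moment; what a row does not reach only later rows make up. A row lasts 1/10 s, in which the tool goes at most 50 mm and 8.59 degrees, less where a joint would pass 70% of its speed; a pose out of reach is approached as far as the arm can. A call with a number of a shift or a turn outside -1 to 1 is refused whole. A call with a gripper value outside its range is refused whole. The fingers move at their own pace and stop on an object; the grip force is fixed at half the most. Time passes only in rows, so rows that repeat a pose let the fingers close. It gives the time, the measured TCP pose, the force, the opening and the grip force at its end, in the units of the state.
- env.observe(): the state, without advancing time (a new reading comes with each control period).
- env.get_image(name): name is "side" or "top"; returns a dict with "frame" (400x640x3 uint8, red, green, blue), "z_map" (400x640 float32, m along the optical axis (not along the pixel's ray), 0 where there is no reading), "fx", "fy", "cx", "cy" (pixels), "R" (3x3) and "t" (3): a world point X has camera coordinates R X + t. Camera axes: x right, y down, z forward; pixel columns grow to the right and rows downward; lengths in m; the calibration is good to about 2 mm. A picture is of the moment at which its call begins.
- env.job_done(): hands the job in; it is judged then, once.
Trained networks look in a picture, given as the dict that the camera call returned (one of the last four; its "shot" number tells which), for a name from the list of things; names that differ only in an ending like _2 or _b are one class to them, and where a whole thing is asked for, a point or a joint stands for the part that bears it (a point fixed in the world has none). Each returns a list of dicts, best first, with "p" (0 to 1); they miss things now and then, are a little off and sometimes report something else, mostly with a low value. They report only what shows in the picture. A call takes as long as a camera call. They do not tell look-alikes from the thing itself.
- env.silhouettes(query, picture): "region" (400x640 bool, what is visible of it) and "rect" ([left, top, width, height] in pixels, round what is visible of it).
The state is a dict: "clock": time; "q": joint angles; "qvel": joint speeds; "effort": joint torques, N m; "tcp_pos": TCP position; "eef_rot": TCP orientation; "force": force on the tool from outside, world axes, zero at the start; "torque": the same for the moment, N m; "finger_gap": finger opening in m; "grip_force": force on a finger pad.
Only numpy, scipy, OpenCV 4.12 (cv2) and the standard library are available. Lean on these libraries where they do the work, as an engineer would, in place of code of your own. Each camera call takes 0.05 s, during which the arm holds its last target. There are 200 camera calls.

## Working session

There is one attempt and no reset: what is moved stays moved. The work goes in short steps, Python scripts to look and compute and a tool call to move; the robot and the scene stay as the last step left them, time stands still between calls to the robot, and variables do not carry over. Pictures are saved under pics/ and viewed, at most 10 in all, crops included, and the job is handed in when it is done.

Besides the shell and the picture viewer there is one more tool, called after "Request:" in YAML: its name, and indented under it one key for each argument. drive_tool: Moves the arm, as the interface text tells. Shift numbers are shares of 40 cm and turn numbers shares of pi/2 rad, none past 1 either way. Its arguments: {"type":"object","properties":{"plan":{"type":"array","items":{"type":"number"}}},"required":["plan"]}

```bash
mkdir -p pics
cat > h.py <<'E'
import numpy as np, cv2
from cell import env
def pts(p,m):
    v,u=np.nonzero(m&(p["z_map"]>0)); z=p["z_map"][v,u]
    c=np.stack([(u-p["cx"])*z/p["fx"],(v-p["cy"])*z/p["fy"],z],1)
    return (c-p["t"])@np.array(p["R"])
E
python3 - <<'E'
from h import *
s=env.observe();print(s["clock"],s["tcp_pos"],s["eef_rot"],s["finger_gap"])
for n in("top","side"):
    p=env.get_image(n);cv2.imwrite(f"pics/{n}0.png",p["frame"][:,:,::-1])
    for q in("board_carrier","cell_carrier","main_board","transfer_station"):
        for d in env.silhouettes(q,p)[:4]:
            X=pts(p,d["region"])
            print(n,q,round(d["p"],2),d["rect"],len(X),np.median(X,0).round(3) if len(X) else "",np.percentile(X,[2,98],axis=0).round(3).tolist() if len(X) else "")
E
```

```text
0.0 [0.15287157 0.52808922 0.25256803] [[-9.60550694e-01  2.78104708e-01 -3.67111393e-04]
 [ 2.78104949e-01  9.60549729e-01 -1.36202576e-03]
 [-2.61570284e-05 -1.41039029e-03 -9.99999005e-01]] 0.08566379875834339
top board_carrier 0.89 [261.0, 154.2, 40.2, 30.0] 666 [ 0.584 -0.153  0.047] [[0.544, -0.221, 0.039], [0.622, -0.103, 0.066]]
top cell_carrier 0.57 [250.2, 186.7, 43.7, 32.2] 823 [ 0.486 -0.143  0.047] [[0.444, -0.201, 0.039], [0.524, -0.084, 0.067]]
top main_board 0.94 [413.5, 216.7, 23.7, 35.2] 539 [ 0.402 -0.582  0.005] [[0.359, -0.614, -0.001], [0.444, -0.552, 0.013]]
top main_board 0.72 [262.2, 154.8, 40.6, 30.9] 646 [ 0.585 -0.154  0.047] [[0.544, -0.221, 0.039], [0.622, -0.103, 0.066]]
top main_board 0.69 [265.7, 160.1, 31.7, 14.3] 565 [ 0.585 -0.166  0.047] [[0.56, -0.209, 0.041], [0.61, -0.123, 0.054]]
top main_board 0.67 [209.1, 159.5, 24.2, 20.3] 302 [0.589 0.021 0.002] [[0.56, -0.01, -0.004], [0.62, 0.049, 0.008]]
top transfer_station 0.95 [245.9, 149.3, 149.1, 76.7] 7314 [ 0.531 -0.336  0.042] [[0.431, -0.474, 0.001], [0.633, -0.071, 0.062]]
side board_carrier 0
[... 278 characters left out ...]
, 29.2] 510 [ 0.486 -0.16   0.052] [[0.447, -0.203, 0.042], [0.524, -0.081, 0.064]]
side main_board 0.77 [269.5, 303.2, 46.6, 28.1] 796 [ 0.403 -0.585  0.005] [[0.363, -0.614, 0.002], [0.445, -0.551, 0.011]]
side main_board 0.71 [339.0, 176.8, 17.2, 16.2] 276 [ 0.586 -0.156  0.047] [[0.563, -0.192, 0.044], [0.612, -0.111, 0.054]]
side main_board 0.54 [324.9, 160.1, 25.8, 9.9] 124 [0.588 0.024 0.003] [[0.562, 0.002, -0.001], [0.618, 0.056, 0.008]]
side main_board 0.45 [293.3, 161.3, 21.8, 7.0] 65 [0.492 0.036 0.003] [[0.457, 0.022, -0.001], [0.513, 0.05, 0.008]]
side transfer_station 0.78 [291.8, 170.4, 100.7, 107.1] 5982 [ 0.532 -0.373  0.041] [[0.435, -0.478, 0.009], [0.635, -0.115, 0.062]]
```

View pics/top0.png

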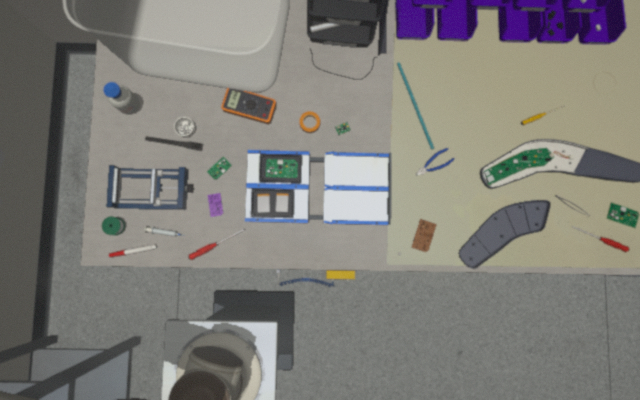

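View pics/side0.png

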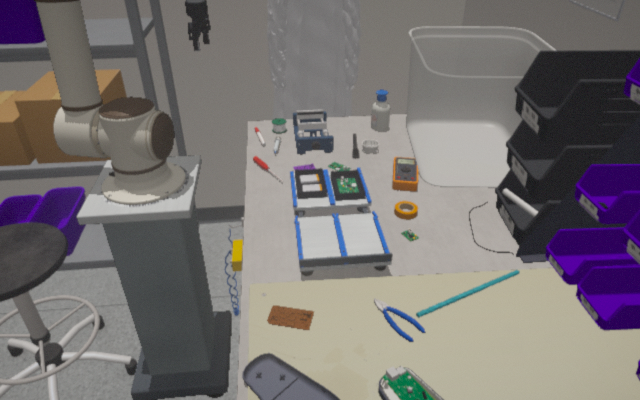

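Candidates: green board in the upper carrier (281,167). The look-alikes are loose green ones at (219,167), (342,128), (624,214) and (520,165, in a device), brown (424,235) and purple (215,204). I choose the one in the carrier at (281,167), the upper lane with x≈0.585. Next I check it in a crop and fit the station.

Run:
```python
from h import *
p=env.get_image("top");f=p["frame"]
cv2.imwrite("pics/c.png",cv2.resize(f[140:235,195:400,::-1],None,fx=3.8,fy=3.8,interpolation=cv2.INTER_CUBIC))
f=f.astype(int)
m=np.zeros(f.shape[:2],bool);m[145:230,240:396]=1
blue=m&(f[:,:,2]>f[:,:,0]+50)
X=pts(p,blue);X=X[(X[:,2]>.035)&(X[:,2]<.06)]
# outer rail + middle rail: line fits
for lo,hi in((.42,.455),(.515,.55),(.615,.65)):
    Y=X[(X[:,0]>lo)&(X[:,0]<hi)];l=cv2.fitLine(Y[:,:2].astype(np.float32),cv2.DIST_HUBER,0,.01,.01).ravel()
    print(len(Y),l.round(4),np.median(Y[:,2]).round(4),np.percentile(Y[:,1],[1,99]).round(4))
A=pts(p,m);w=A[(A[:,2]>.033)&(A[:,2]<.055)]
r,s,a=cv2.minAreaRect(w[:,:2].astype(np.float32));print("station",r,s,a)
dk=m&(f.sum(2)<200);B=pts(p,dk);
for lo,hi in((.54,.63),(.44,.53)):
    C=B[(B[:,0]>lo)&(B[:,0]<hi)&(B[:,2]>.05)&(B[:,1]>-.24)]
    print("carrier",len(C),cv2.minAreaRect(C[:,:2].astype(np.float32)),np.median(C[:,2]),np.percentile(C,[2,98],axis=0).round(4).tolist())
```

```text
419 [ 0.0063  1.      0.4354 -0.2683] 0.0485 [-0.4652 -0.069 ]
600 [ 0.0056  1.      0.5335 -0.2616] 0.0483 [-0.4676 -0.0681]
380 [ 0.0066  1.      0.6311 -0.264 ] 0.0483 [-0.4674 -0.0706]
station (0.5322045683860779, -0.2682238221168518) (0.4087667763233185, 0.20871871709823608) 89.59898376464844
carrier 70 ((0.5833073258399963, -0.15835824608802795), (0.07612993568181992, 0.10777999460697174), 1.0692015886306763) 0.05935278445327681 [[0.546, -0.2089, 0.0508], [0.6214, -0.1052, 0.0668]]
carrier 23 ((0.5132733583450317, -0.12767985463142395), (0.04321868345141411, 0.1154937818646431), 26.48196029663086) 0.06022750590512332 [[0.4718, -0.1876, 0.0514], [0.5217, -0.0855, 0.0684]]
```

View pics/c.png

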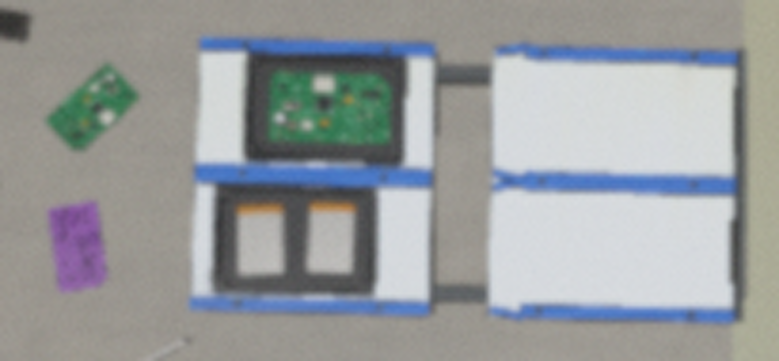

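The crop confirms it: the green board lies in the upper carrier (crop x 246–404, y 53–160), with the two cells in the lower one. The station yaw is about -0.4°, the lane is at x≈0.584 and the carrier's rear wall is at y≈-0.103. The goal is a rear wall at y≈-0.321.

Request:
drive_tool:
  plan: [-0.725,-0.56,0.1,0,0,0.8245,150,-0.725,-0.56,0.1,0,0,0.8245,150,-0.725,-0.56,0.1,0,0,0.8245,150,-0.725,-0.56,0.1,0,0,0.8245,150,-0.725,-0.56,0.1,0,0,0.8245,150,-0.725,-0.56,0.1,0,0,0.8245,150,-0.725,-0.56,0.1,0,0,0.8245,150,-0.725,-0.56,0.1,0,0,0.8245,150]

```text
clock: 1.35
tcp_pos: [0.3707, 0.2295, 0.213]
eef_rot: [[-0.08, 0.997, 0.0], [0.997, 0.08, -0.001], [-0.001, 0.0, -1.0]]
force: [-0.0, -0.1, 0.3]
finger_gap: 0.035
grip_force: 0.0
```

```bash
cat > d.py <<'E'
from h import *
import sys
from scipy.spatial.transform import Rotation as Ro
s=env.observe();T=np.array([float(a) for a in sys.argv[1:4]])
R=np.array(s["eef_rot"]);a=np.radians(-0.36)
G=np.array([[-np.sin(a),np.cos(a),0],[np.cos(a),np.sin(a),0],[0,0,-1]])
print(s["clock"],s["tcp_pos"].round(4),s["finger_gap"],np.round(s["force"],1),np.round(s["q"],1))
print("shift",(R.T@(T-s["tcp_pos"])/.4).round(4),"turn",(Ro.from_matrix(R.T@G).as_rotvec()/(np.pi/2)).round(4))
E
python3 d.py 0.585 -0.062 0.15
```

```text
1.35 [0.3707 0.2295 0.213 ] 0.03503904337531219 [-0.  -0.1  0.3] [ 31.8 -11.2  -9.9  91.3  -0.  117.2]
shift [-0.7689  0.476   0.1582] turn [0.0003 0.0003 0.0548]
```

Request:
drive_tool:
  plan: [-0.77,0.476,0.158,0,0,0.055,150,-0.77,0.476,0.158,0,0,0.055,150,-0.77,0.476,0.158,0,0,0.055,150,-0.77,0.476,0.158,0,0,0.055,150,-0.77,0.476,0.158,0,0,0.055,150,-0.77,0.476,0.158,0,0,0.055,150,-0.77,0.476,0.158,0,0,0.055,150,-0.77,0.476,0.158,0,0,0.055,150]

```text
clock: 2.15
tcp_pos: [0.5876, -0.0608, 0.1484]
eef_rot: [[0.0, 1.0, -0.001], [1.0, -0.0, -0.0], [-0.0, -0.001, -1.0]]
force: [-0.7, 1.1, 0.0]
finger_gap: 0.0352
grip_force: 0.0
```

```bash
python3 d.py 0.585 -0.065 0.069
python3 - <<'E'
from h import *
p=env.get_image("side");cv2.imwrite("pics/s1.png",cv2.resize(p["frame"][90:290,240:440,::-1],None,fx=3,fy=3,interpolation=cv2.INTER_CUBIC))
E
```

```text
2.15 [ 0.5876 -0.0608  0.1484] 0.0351806296954857 [-0.7  1.1  0. ] [-5.9  9.8  3.8 84.1 -0.  84.1]
shift [-0.0104 -0.0062  0.1986] turn [-0.0007  0.0003  0.0038]
```

View pics/s1.png

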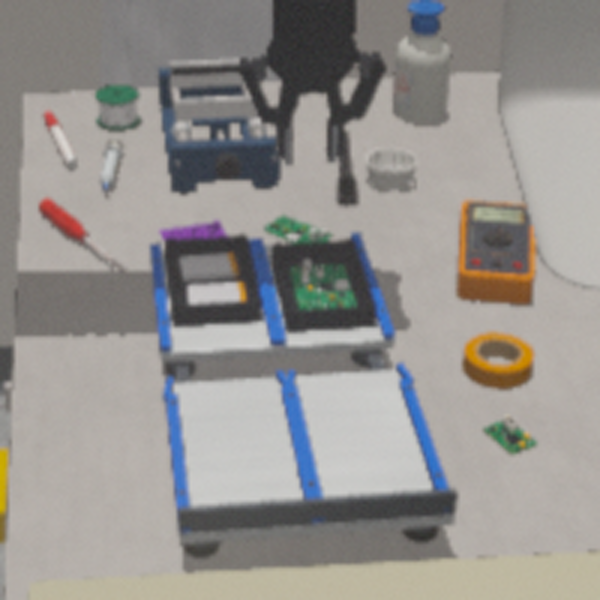

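The view shows the gripper behind the board carrier (crop 325,100), with the board carrier at crop (325,280). I'll descend now.

Request:
drive_tool:
  plan: [-0.01,-0.006,0.08,0,0,0.004,150,-0.01,-0.006,0.14,0,0,0.004,150,-0.01,-0.006,0.18,0,0,0.004,150,-0.01,-0.006,0.199,0,0,0.004,150,-0.01,-0.006,0.199,0,0,0.004,150]

```text
clock: 2.7
tcp_pos: [0.5832, -0.0608, 0.0699]
eef_rot: [[0.003, 1.0, -0.001], [1.0, -0.003, 0.0], [0.0, -0.001, -1.0]]
force: [0.3, -1.3, -0.1]
finger_gap: 0.0352
grip_force: 0.0
```

```bash
python3 d.py 0.585 -0.095 0.068
python3 - <<'E'
from h import *
p=env.get_image("top");cv2.imwrite("pics/t2.png",cv2.resize(p["frame"][140:235,195:400,::-1],None,fx=3.8,fy=3.8,interpolation=cv2.INTER_CUBIC))
p=env.get_image("side");X=pts(p,p["z_map"]>0)
k=X[(abs(X[:,0]-.585)<.06)&(X[:,1]>-.093)&(X[:,1]<0.0)&(X[:,2]>.03)&(X[:,2]<.09)]
print(len(k),k.min(0) if len(k) else "",np.percentile(k,[5,50],axis=0))
E
```

```text
2.7 [ 0.5832 -0.0608  0.0699] 0.03517177200680997 [ 0.3 -1.3 -0.1] [-6.  10.4 -4.2 75.5  0.  84.2]
shift [-0.0855  0.0047  0.0047] turn [-0.0009 -0.0001  0.002 ]
172 [ 0.52546625 -0.09188468  0.03878871] [[ 0.53284266 -0.08909227  0.04245977]
 [ 0.56535038 -0.06988657  0.06313593]]
```

View pics/t2.png

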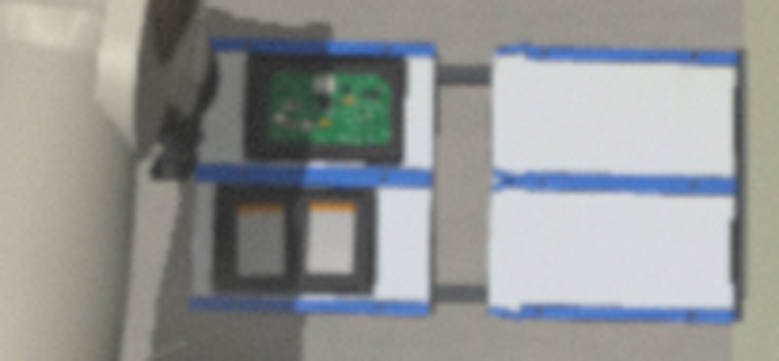

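The carrier is undisturbed (crop x 246–404) and the fingers are down behind it at crop x≈190. I'll push along the lane at a moderate pace.

Request:
drive_tool:
  plan: [-0.02,0.002,0.003,0,0,0.002,150,-0.04,0.003,0.005,0,0,0.002,150,-0.055,0.003,0.005,0,0,0.002,150,-0.07,0.003,0.005,0,0,0.002,150,-0.085,0.003,0.005,0,0,0.002,150,-0.1,0.003,0.005,0,0,0.002,150,-0.12,0.003,0.005,0,0,0.002,150,-0.14,0.003,0.005,0,0,0.002,150]

```text
clock: 3.6
tcp_pos: [0.5849, -0.1178, 0.0687]
eef_rot: [[0.007, 1.0, 0.0], [1.0, -0.007, 0.0], [0.0, 0.0, -1.0]]
force: [0.2, 4.2, 2.6]
finger_gap: 0.0348
grip_force: 1.6
```

```bash
python3 d.py 0.5835 -0.31 0.068
python3 - <<'E'
from h import *
p=env.get_image("side");cv2.imwrite("pics/s3.png",cv2.resize(p["frame"][90:290,240:440,::-1],None,fx=3,fy=3,interpolation=cv2.INTER_CUBIC))
p=env.get_image("top")
for d in env.silhouettes("main_board",p):
    X=pts(p,d["region"]); c=np.median(X,0)
    if abs(c[0]-.585)<.03 and -.4<c[1]<-.1: print(d["p"],c,np.percentile(X,[2,98],axis=0).round(4).tolist())
E
```

```text
3.6 [ 0.5849 -0.1178  0.0687] 0.03477428314865026 [0.2 4.2 2.6] [-11.4  11.7  -2.8  75.4   0.   79. ]
shift [-4.805e-01 -4.000e-04  1.600e-03] turn [ 0.0002 -0.0001 -0.0002]
0.93 [ 0.5841419  -0.19476571  0.04663579] [[0.56, -0.2377, 0.0409], [0.6097, -0.1522, 0.0538]]
```

View pics/s3.png

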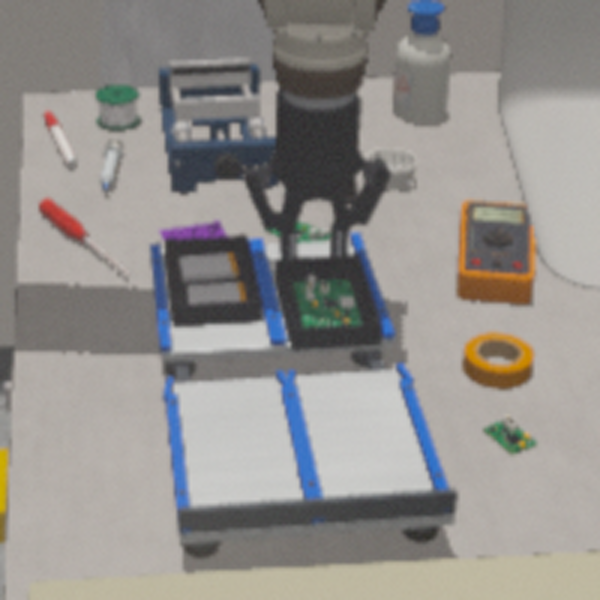

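The carrier is moving squarely, with the fingers flat on its rear wall (crop 320,255). I'll continue across the gap.

Request:
drive_tool:
  plan: [-0.02,0,0,0,0,0,150,-0.04,0,0,0,0,0,150,-0.06,0,0,0,0,0,150,-0.08,0,0,0,0,0,150,-0.1,0,0,0,0,0,150,-0.12,0,0,0,0,0,150,-0.14,0,0,0,0,0,150,-0.16,0,0,0,0,0,150]

```text
clock: 4.55
tcp_pos: [0.5843, -0.1821, 0.0684]
eef_rot: [[0.007, 1.0, -0.0], [1.0, -0.007, -0.0], [-0.0, -0.0, -1.0]]
force: [-0.3, 1.0, -1.1]
finger_gap: 0.035
grip_force: 0.5
```

```bash
cat > v.py <<'E'
from h import *
import sys
p=env.get_image("side");cv2.imwrite(f"pics/{sys.argv[1]}.png",cv2.resize(p["frame"][90:290,240:440,::-1],None,fx=3,fy=3,interpolation=cv2.INTER_CUBIC))
p=env.get_image("top")
for q in("main_board","board_carrier"):
  for d in env.silhouettes(q,p):
    X=pts(p,d["region"]); c=np.median(X,0)
    if abs(c[0]-.585)<.03 and -.45<c[1]<-.1: print(q,d["p"],c,np.percentile(X,[2,98],axis=0).round(4).tolist())
E
python3 d.py 0.5835 -0.31 0.068;python3 v.py s4
```

```text
4.55 [ 0.5843 -0.1821  0.0684] 0.03497929533531306 [-0.3  1.  -1.1] [-17.3  13.8  -0.4  75.8  -0.   73.1]
shift [-3.197e-01  2.000e-04  1.000e-03] turn [-0.0001  0.     -0.0004]
main_board 0.64 [ 0.58391981 -0.2582185   0.04680156] [[0.559, -0.3009, 0.0416], [0.6103, -0.2176, 0.0548]]
board_carrier 0.9 [ 0.5630946  -0.26441719  0.04693044] [[0.5432, -0.3147, 0.0398], [0.622, -0.1994, 0.0661]]
```

View pics/s4.png

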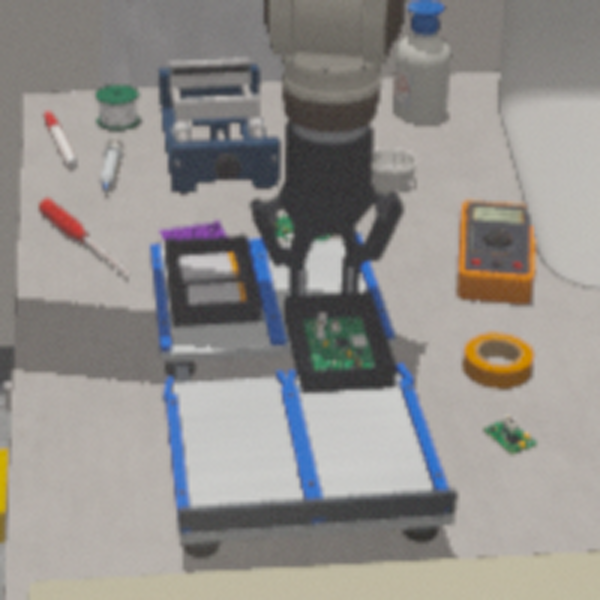

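The carrier's front is now on the right deck (crop y≈385), level and square. I'll push the rest.

Request:
drive_tool:
  plan: [-0.02,0,0,0,0,0,150,-0.04,0,0,0,0,0,150,-0.06,0,0,0,0,0,150,-0.08,0,0,0,0,0,150,-0.1,0,0,0,0,0,150,-0.12,0,0,0,0,0,150,-0.14,0,0,0,0,0,150,-0.16,0,0,0,0,0,150]

```text
clock: 5.55
tcp_pos: [0.584, -0.246, 0.0686]
eef_rot: [[0.007, 1.0, 0.0], [1.0, -0.007, 0.0], [0.0, 0.0, -1.0]]
force: [0.6, 3.5, 1.6]
finger_gap: 0.0349
grip_force: 1.3
```

Request:
drive_tool:
  plan: [-0.02,0,0,0,0,0,150,-0.04,0,0,0,0,0,150,-0.06,0,0,0,0,0,150,-0.08,0,0,0,0,0,150,-0.1,0,0,0,0,0,150,-0.12,0,0,0,0,0,150,-0.14,0,0,0,0,0,150,-0.155,0,0,0,0,0,150]

```text
clock: 6.35
tcp_pos: [0.5835, -0.3082, 0.0684]
eef_rot: [[0.007, 1.0, -0.0], [1.0, -0.007, -0.0], [-0.0, -0.0, -1.0]]
force: [0.1, 2.8, 2.4]
finger_gap: 0.0351
grip_force: 1.5
```

```bash
python3 d.py 0.5835 -0.29 0.20;python3 v.py s5
```

```text
6.35 [ 0.5835 -0.3082  0.0684] 0.03509596607265156 [0.1 2.8 2.4] [-27.8  20.3   7.7  77.4  -0.   62.6]
shift [ 4.540e-02 -3.000e-04 -3.289e-01] turn [-0.      0.0001 -0.0005]
main_board 0.74 [ 0.58063628 -0.39576788  0.04693923] [[0.5577, -0.425, 0.0407], [0.6075, -0.3589, 0.0532]]
main_board 0.28 [ 0.55975955 -0.42226331  0.04747436] [[0.542, -0.4401, 0.0388], [0.6194, -0.3533, 0.0669]]
board_carrier 0.88 [ 0.55738647 -0.4197914   0.04748799] [[0.5419, -0.4401, 0.0388], [0.6205, -0.3482, 0.0675]]
```

View pics/s5.png

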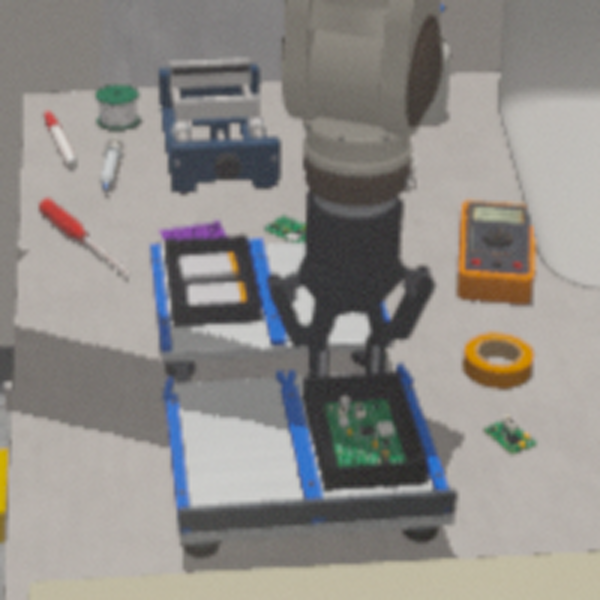

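The carrier lies in the right lane (front edge at crop y≈485, y≈-0.440, centre ≈-0.381) with the board in it. I'll back off, then lift.

Request:
drive_tool:
  plan: [0.02,0,0,0,0,0,150,0.05,0,0,0,0,0,150,0.08,0,-0.03,0,0,0,150,0.1,0,-0.12,0,0,0,150,0.15,0,-0.22,0,0,0,150,0.25,0,-0.3,0,0,0,150,0.35,0,-0.35,0,0,0,150,0.4,0,-0.35,0,0,0,150]

```text
clock: 7.35
tcp_pos: [0.5854, -0.1439, 0.2139]
eef_rot: [[0.004, 1.0, 0.007], [1.0, -0.004, -0.001], [-0.001, 0.007, -1.0]]
force: [1.0, -1.3, 0.2]
finger_gap: 0.0352
grip_force: 0.0
```

```bash
python3 v.py s6
```

```text
main_board 0.66 [ 0.5839972  -0.38149562  0.04659598] [[0.5581, -0.427, 0.0404], [0.6106, -0.3386, 0.054]]
board_carrier 0.86 [ 0.5856537  -0.38010821  0.04761353] [[0.5421, -0.4398, 0.0395], [0.621, -0.3213, 0.0667]]
```

View pics/s6.png

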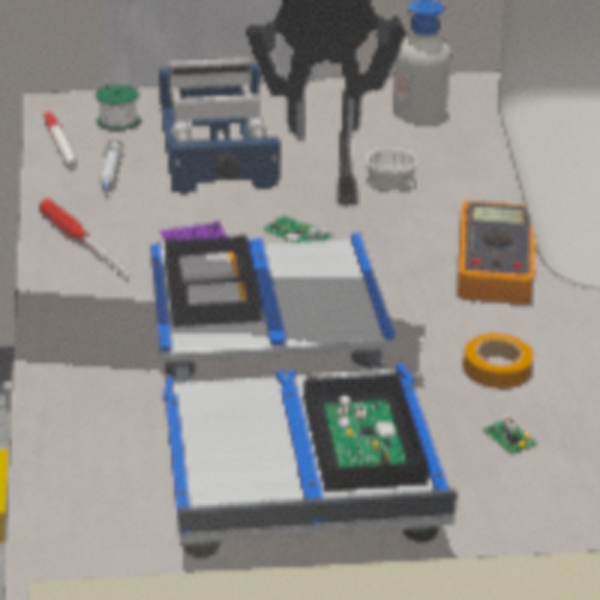

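The carrier lies wholly on the right deck (crop 365,430; y -0.321 to -0.440) with the board in it. The cell carrier is unmoved and the gripper is clear.

```bash
python3 -c "
from cell import env
print(env.job_done())"
```

```text
the job is handed in; nothing more can be done
None
```

The carrier with the green board was pushed across the gap and lies wholly on the right deck with the board still in it; the battery-cell carrier was not moved, and the job was handed in at about 7.5 s of the 32 s allowed.

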